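# Clip the cover on the weighed food box

### The job

Close the food box where it stands on the kitchen scale: set the blue cover on it and press it straight down, one end after the other if it takes too much force at once, until both orange clip arms have snapped under the lip and the cover sits level and fully home on the rim. The scale's pan is sprung and gives way as you press, so press on until it snaps, but never so hard that the pan is driven down to its stop. Leave the closed box standing free in the middle of the pan, and leave the things round about where they stand.

Things in the scene. Friction and masses are not known exactly. Their poses are not given: they have to be found in the camera images.
- cover_handle (a point): Bar handle of the blue cover, point inside the bar on the centre line: 13 mm below the bar's top, 21 above the plate's upper face, 27 above the plate's underside. Bar solid, 16 wide (x), 80 long (y). z up, y along the bar from clip arm to clip arm. At the start the cover stands upright on the worktop on its clip arms' tips.
- cover: Blue clip-on cover: plate 106 (x) x 166 (y) x 6 mm, 179 long over its clip arms, about 0.17 kg. Origin at the centre of the plate's underside, 26 above the worktop at the start; axes as cover_handle. Either way round fits. A rubber rim under the plate, 89 x 139 outside, 16 deep, rounded below, drops inside the box's walls with 1.3 to spare on each side.
- cover_end_a (a point): Point at the +y end of the cover beside an orange clip arm (52 wide), 75 mm from the middle, on the plate's underside plane; level with the rim when that end is home. The arms hang 25 below and swing outward on a spring. Their hooks touch the lip with the plate about 16 mm above the rim, ride outward over it, and snap under it with a sudden give from about 10 mm up; about 8 to 16 N pressed on the plate at that end does it; at the middle both need about twice that.
- cover_end_b (a point): The same point at the cover's own -y end, beside the other clip arm.
- box_rim (a point): White open food box with two mushrooms in it, standing loose in the middle of the scale's pan: 100 (x) x 150 (y) outside, 92 x 142 inside, 62 high, with a lip 8 wide and 6 thick along the top of each short (y) end. This point is the centre of the mouth, level with the top of the rim. z up, y along the long side. Mass about 0.45 kg.
- scale_base (a point): Grey spring kitchen scale, 150 (x) x 190 (y), 54 high without its pan, heavy, does not move; a round dial on its front (-x) face. This point is the centre of its underside on the worktop; y along its long side.
- pan_top (a point): Centre of the top of the scale's steel pan, 150 x 190 mm, 100 mm above the worktop when unpressed. It carries the food box.
- scale_pan (a joint): How far the pan has sunk, m: about 0 at the start with the open box on it, growing as it is pushed down against a spring, about 1 mm per newton, so the box gives way under a push; it meets its stop at 0.036.
- tea_box: Bystander: upright tea carton with a green leaf, 69x71x122, near the back; sizes in mm, origin at the centre of its underside.
- oil_bottle: Bystander: tall oil bottle, 62 across, 264 high, near the back; sizes in mm, origin at the centre of its underside.
- pepper_mill: Bystander: turned wooden pepper mill, 58 across, 170 high, near the back; sizes in mm, origin at the centre of its underside.
- spice_c: Bystander: spice jar with a red cap, 45 across, 106 high, near the back; sizes in mm, origin at the centre of its underside.
- tomato_tin: Bystander: food tin, 57 across, 72 high, near the back; sizes in mm, origin at the centre of its underside.
- salt_shaker: Bystander: salt shaker, 44 across, 90 high, on the right; sizes in mm, origin at the centre of its underside.
- espresso_cup: Bystander: cream espresso cup with a handle, 59x84x56, near the front edge; sizes in mm, origin at the centre of its underside.
- wooden_spoon: Bystander: wooden spoon lying flat, 311 long, 14 thick, at the front right; sizes in mm, origin at the centre of its underside.
- food_box: The food box itself: origin at the centre of its underside, 62 mm below box_rim; axes as there.

How it is judged (in metres and radians):
At the end, for the whole second after the job is handed in: The cover sits centred (within 6 mm, 0.08 rad either way round) and fully home on the box, both of its ends within 2.5 mm of the rim, level; the box stands upright on the pan within 35 mm of the pan's centre; the pan is back up (sunk less than 8 mm) and all is at rest (z of cover_end_a in the frame of box_rim between -0.003 and 0.0025 m and z of cover_end_b in the frame of box_rim between -0.003 and 0.0025 m and horizontal distance between cover_handle and box_rim below 0.006 m and angle between the y axis of cover_handle and the y axis of box_rim, either way round below 0.08 rad and angle between each of cover_handle, box_rim's own z axis and vertical below 0.05 rad and horizontal distance between box_rim and pan_top below 0.035 m and z of box_rim in the frame of pan_top above 0.055 m and value of joint scale_pan below 0.008 m and linear speed of each of cover, food_box below 0.02 m/s); the robot touches nothing.
It fails at once if the scale's pan is driven down to its stop (sunk more than 34 mm) (value of joint scale_pan above 0.034 m).
It fails at once if a bystander is moved by more than 30 mm (distance of any of tea_box, oil_bottle, pepper_mill, spice_c, tomato_tin, salt_shaker, espresso_cup, wooden_spoon from where it was at the start of the episode above 0.03 m).
It also fails if it takes over 64 s, if anything falls off the work surface, if the arm or the gripper's body presses on something with over 40 N, if the wrist force passes 120 N, or if a joint passes its speed limit or range.

### The arm

A 6-joint arm with a two-finger parallel gripper is mounted at the origin on a cart in front of the work surface, level with it; the furniture and walls round the work are solid. World frame = base frame: x ahead of the robot, y to its left, z up, the work surface at z = 0. Lengths are in mm, angles in rad, forces in N, time in s.
With the tool pointing down it reaches from about 350 to 975 mm from the base axis. Payload 7.1 kg.
Tool frame: the origin (TCP) lies midway between the tips of the shut fingers; the grasp point (between the pads) lies 19 mm behind it (ctrl.grasp_offset is the distance from the TCP to the grasp point, in mm); z points along the fingers, y is the line along which they close (so a half turn about z gives the same grasp; the last joint's range is limited). The gripper opens to 88 mm and grips with 3 to 60 N. Pads are 20 mm wide; open, the fingers measure 115 mm over their backs; the gripper's body (75 mm by 178 mm) begins 61 mm behind the grasp point.
Start: joints at [-1.167, 0.423, 1.63, -0, 1.089, -0.019], TCP at [256.462, -569.94, 191.775] pointing down, gripper open.
Joint ranges: [-3, 3], [-0.9, 2.11], [0.09, 2.58], [-1.31, 4.45], [0.11, 2.69], [-2.54, 2.54]. Speed limits (rad/s): [2.39, 2.39, 3.01, 3.14, 3.14, 3.14].

### API

Orientations are given as a rotation vector (axis times angle).
In Python, from workcell import sensors, viewer, ctrl gives the robot as it stands. The module is installed in compiled form; this text tells all that it offers.
- The arm moves only by the shell command python3 -m handwheel 'ROWS'. ROWS is JSON, a list of rows, each a list of 7 numbers: the shift along the tool's x, y, z in mm, then the turn, a rotation vector about the tool's x, y, z in rad, then the closure, from 0 (fully open) to 1 (shut). In form: [[x, y, z, rx, ry, rz, jaw], ...]. A call has 1 to 10 rows; each row shifts and turns the commanded pose from where the row before left it, along the tool's axes as they then stand; what a row does not reach is not made up. A row lasts 1/8 s, in which the tool goes at most 62.5 mm and 10.7 degrees, less where a joint would pass 70% of its speed; a pose out of reach is approached as far as the arm can. A call is refused whole if a number of a shift passes 62.5 or a number of a turn 0.188, either way. A call with a gripper value outside its range is refused whole. The fingers move at their own pace and stop on an object; the grip force is fixed at half the most. Time passes only in rows, so rows that do not move let the fingers close. It gives the time, the measured TCP pose, the force, the opening and the grip force at its end, in the units of the state.
- sensors.get_obs(): the state, without advancing time (a new reading comes with each control period).
- viewer.get_image(name): name is "side" or "top" or "wrist"; returns a dict with "frame" (400x640x3 uint8, blue, green, red), "fov_y" (degrees; the focal length in pixels is half the picture's height over the tangent of half this angle, whatever the lens; pixels are square), "cx", "cy" (the principal point, pixels), "distortion" ([k1, k2, p1, p2, k3] as OpenCV has them; the pictures are not rectified), "R" (3x3) and "t" (3): a world point X has camera coordinates R X + t. Camera axes: x right, y down, z forward; pixel columns grow to the right and rows downward; lengths in mm; the calibration is good to about 2 mm. A picture is of the moment at which its call begins. There is no depth.
- ctrl.close_job(): hands the job in; it is judged then, once.
The state is a dict: "t": time; "qpos": joint angles; "qvel": joint speeds; "joint_torque": joint torques, N m; "ee_pos": TCP position; "orientation": TCP orientation; "ft_force": force on the tool from outside, world axes, zero at the start; "moment": the same for the moment, N m; "width": finger opening in mm; "grasp_force": force on a finger pad.
Only numpy, scipy, OpenCV 4.12 (cv2) and the standard library are available. Lean on these libraries where they do the work, as an engineer would, in place of code of your own. Each camera call takes 0.05 s, during which the arm holds its last target. There are 200 camera calls.

## Working session

There is one attempt and no reset: what is moved stays moved. The work goes in short steps, Python scripts to look and compute and a shell command to move; the robot and the scene stay as the last step left them, time stands still between calls to the robot, and variables do not carry over. Pictures are saved under pics/ and viewed, at most 10 in all, crops included, and the job is handed in when it is done.

```bash
mkdir -p pics
cat > h.py <<'E'
import numpy as np, cv2, pickle
from workcell import sensors, viewer, ctrl
def snap(name, fn):
    im=viewer.get_image(name); cv2.imwrite('pics/'+fn+'.png',im['frame']); pickle.dump(im,open('pics/'+fn+'.pkl','wb')); return im
def load(fn): return pickle.load(open('pics/'+fn+'.pkl','rb'))
def K(im):
    f=200/np.tan(np.radians(im['fov_y'])/2); return np.array([[f,0,im['cx']],[0,f,im['cy']],[0,0,1.]])
def proj(im,X):
    r,_=cv2.Rodrigues(np.array(im['R'],float)); return cv2.projectPoints(np.array(X,float).reshape(-1,1,3),r,np.array(im['t'],float),K(im),np.array(im['distortion'],float))[0].reshape(-1,2)
def onplane(im,uv,z):
    n=cv2.undistortPoints(np.array(uv,float).reshape(-1,1,2),K(im),np.array(im['distortion'],float)).reshape(-1,2)
    R=np.array(im['R']);t=np.array(im['t']);c=-R.T@t
    d=np.c_[n,np.ones(len(n))]@R
    return c+d*((z-c[2])/d[:,2])[:,None]
E
python3 - <<'E'
from h import *
for n in('top','side'):
    im=snap(n,n+'0'); print(n,im['fov_y'],-np.array(im['R']).T@im['t'])
o=sensors.get_obs(); print(o)
E
```

```text
top 48.28781131207748 [ 274.61084542  -87.92366762 1292.42546409]
side 51.92857645042169 [ 163.75945916 1109.33460059  675.06719436]
{'t': 0.1, 'qpos': array([-1.16701772e+00,  4.23779026e-01,  1.63063830e+00, -4.53534791e-05,
        1.08862346e+00, -1.89641135e-02]), 'qvel': array([-2.05672369e-05, -2.42267460e-03, -7.70612899e-04,  3.39634560e-04,
       -1.96335208e-03, -8.08781765e-04]), 'joint_torque': array([-1.49155541e-03, -5.45616996e+01, -2.74326164e+01,  6.44764421e-02,
        1.87612628e-02, -2.72614443e-05]), 'ee_pos': array([ 256.2199834 , -569.43640212,  191.06064277]), 'orientation': array([-3.07028451e+00, -6.58844795e-01,  4.96685045e-04]), 'ft_force': array([-0.97546232, -0.32770859,  0.66474416]), 'moment': array([ 0.0236425 , -0.03323502,  0.00928973]), 'grasp_force': 0.0, 'width': 87.42728913555945}
```

View pics/top0.png

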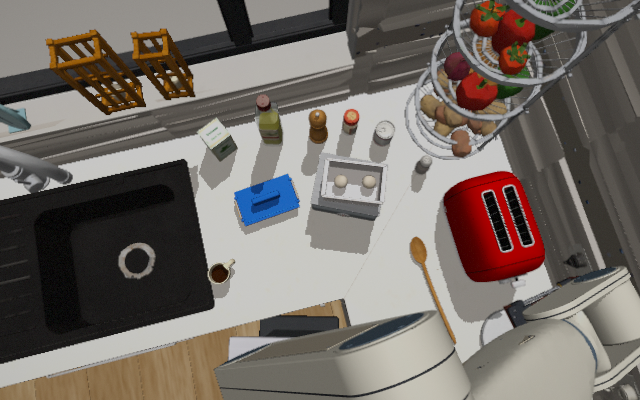

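View pics/side0.png

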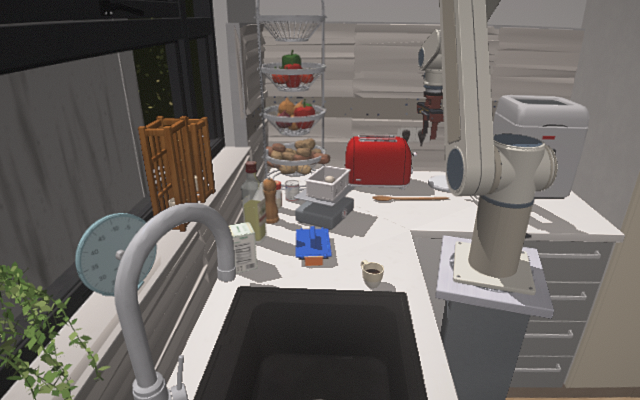

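The top view shows the cover at about (267,200) with its bar at (265,200), and the box on the scale at about (352,183). In the side view, the cover is at (313,243) and the box at (328,183). I'll zoom in on both.

Run:
```python
from h import *
a=load('top0')['frame'][140:260,225:400]; b=load('side0')['frame'][155:275,285:365]
a=cv2.resize(a,None,fx=4,fy=4,interpolation=cv2.INTER_CUBIC)
cv2.imwrite('pics/a.png',a)
```

```text
(no output)
```

View pics/a.png

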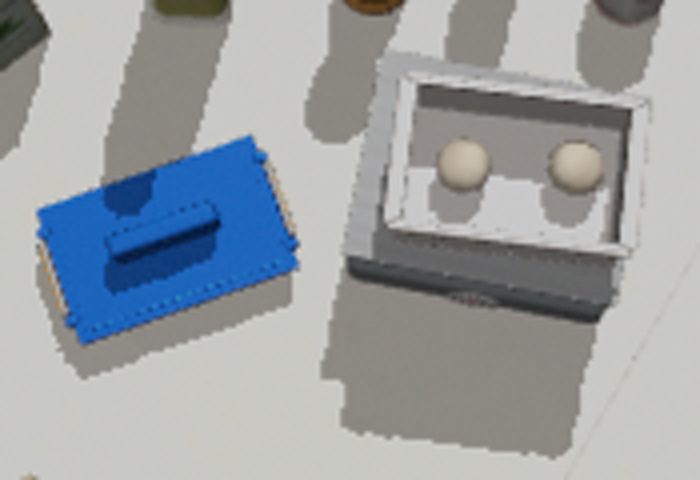

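The crop shows the cover plate's corners at (38,210), (252,137), (298,268) and (84,343). The box rim's outer corners are at (398,70), (652,98), (632,255) and (385,228).

```bash
cat >> h.py <<'E'
def rect(P):  # corners cyclic, first edge long
    c=P.mean(0); d=(P[0]-P[1])+(P[3]-P[2]); return c.round(1),np.arctan2(d[1],d[0]).round(4),[round(np.linalg.norm(P[i]-P[(i+1)%4]),1) for i in range(4)]
E
python3 - <<'E'
from h import *
im=load('top0'); f=lambda L:np.array(L)/4-0.375+[225,140]
print('cover',rect(onplane(im,f([(38,210),(252,137),(298,268),(84,343)]),32)))
print('bar',rect(onplane(im,f([(106,239),(215,202),(219,219),(111,258)]),66)))
print('rim',rect(onplane(im,f([(398,70),(652,98),(632,255),(385,228)]),162)))
from scipy.spatial.transform import Rotation as R
o=sensors.get_obs();print(R.from_rotvec(o['orientation']).as_matrix().round(3))
ims=load('side0');print(ims['R'])
E
```

```text
cover (array([533.8,  67.1,  32. ]), np.float64(1.9323), [np.float64(163.1), np.float64(103.2), np.float64(161.2), np.float64(103.6)])
bar (array([533.5,  67.1,  66. ]), np.float64(1.9369), [np.float64(80.4), np.float64(12.6), np.float64(80.0), np.float64(14.1)])
rim (array([ 562.5, -173.8,  162. ]), np.float64(1.4769), [np.float64(168.0), np.float64(106.4), np.float64(160.5), np.float64(106.9)])
[[ 0.912  0.41  -0.001]
 [ 0.41  -0.912  0.001]
 [-0.    -0.001 -1.   ]]
[[-0.95339171 -0.30163641  0.00772833]
 [-0.13177305  0.39318464 -0.90996797]
 [ 0.27144082 -0.8685743  -0.41460653]]
```

```bash
python3 -m handwheel '[[0,0,-20,0,0,-0.168,0],[0,0,-20,0,0,-0.168,0],[0,0,-20,0,0,-0.168,0],[0,0,-20,0,0,-0.168,0],[0,0,-20,0,0,-0.168,0],[0,0,-20,0,0,-0.168,0],[0,0,-20,0,0,-0.168,0],[0,0,-20,0,0,-0.168,0],[0,0,-10,0,0,-0.168,0]]'
cat >> h.py <<'E'
from scipy.spatial.transform import Rotation as Rn
def go(x,y,z,yaw=None):
    """print remaining shift in tool axes to TCP target; yaw = wanted angle of tool y axis, tool down"""
    o=sensors.get_obs(); T=Rn.from_rotvec(o['orientation']).as_matrix()
    print('pos',o['ee_pos'].round(1),'ty yaw',round(np.arctan2(T[1,1],T[0,1]),4),'tz',T[:,2].round(4),'F',o['ft_force'].round(1),'w',round(o['width'],1),'t',round(o['t'],2))
    print('tool shift',(T.T@(np.array([x,y,z])-o['ee_pos'])).round(1))
    if yaw is not None:
        Y=np.array([np.cos(yaw),np.sin(yaw),0]);Z=np.array([0,0,-1.]);W=np.c_[np.cross(Y,Z),Y,Z]
        print('tool turn',Rn.from_matrix(T.T@W).as_rotvec().round(4))
E
python3 - <<'E'
from h import *
go(534,67,200,0.364)
im=load('top0')
print(onplane(im,[(217,138),(268,130),(318,125),(424,163),(219,272)],50).round())
E
```

```text
t: 1.23
ee_pos: [256.5, -570.1, 362.7]
orientation: [1.775, 2.591, -0.001]
ft_force: [-0.1, -1.2, -0.1]
width: 88.1
grasp_force: 0.0
pos [ 256.5 -570.1  362.7] ty yaw 0.3695 tz [ 4.e-04 -7.e-04 -1.e+00] F [-0.1 -1.2 -0.1] w 88.1 t 1.23
tool shift [494.  488.8 162.3]
tool turn [0.0001 0.0008 0.0055]
[[ 710.  217.   50.]
 [ 738.   70.   50.]
 [ 756.  -76.   50.]
 [ 646. -385.   50.]
 [ 324.  187.   50.]]
```

```bash
python3 -m handwheel '[[41,40,5,0,0,0,0],[41,40,5,0,0,0,0],[41,40,5,0,0,0,0],[41,40,5,0,0,0,0],[41,40,5,0,0,0,0],[41,40,5,0,0,0,0],[41,40,5,0,0,0,0],[41,40,5,0,0,0,0],[41,40,5,0,0,0,0],[41,40,5,0,0,0,0]]' >/dev/null
python3 -m handwheel '[[41,40,25,0,0,0,0],[41,40,25,0,0,0,0],[0,0,20,0,0,0,0],[0,0,0,0,0,0,0],[0,0,0,0,0,0,0]]'
python3 - <<'E'
from h import *
go(534,67,180,0.364); im=snap('wrist','w1')
E
```

```text
t: 3.1
ee_pos: [530.0, 60.3, 242.4]
orientation: [1.783, 2.586, 0.0]
ft_force: [0.3, -0.1, 0.2]
width: 87.7
grasp_force: 0.0
pos [530.   60.3 242.4] ty yaw 0.3634 tz [ 5.e-04 -0.e+00 -1.e+00] F [ 0.3 -0.1  0.2] w 87.7 t 3.1
tool shift [ 4.9  6.1 62.4]
tool turn [ 0.0005  0.0002 -0.0006]
```

View pics/w1.png

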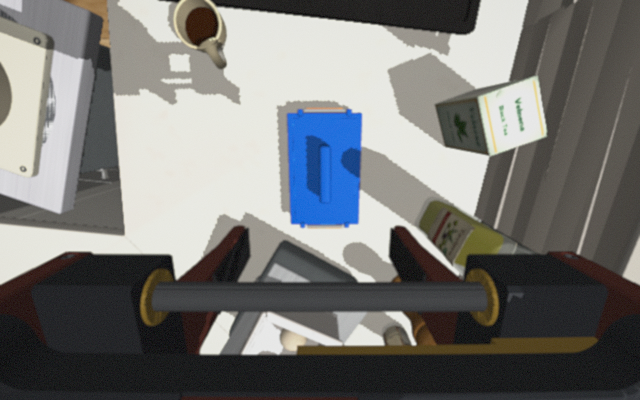

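The wrist view shows the cover head-on, with plate corners at about (289,113), (361,112), (361,226) and (289,224) and the bar at x of about 325. I'll measure it from the blue mask.

```bash
cat >> h.py <<'E'
def blue(im,z):
    hsv=cv2.cvtColor(im['frame'],cv2.COLOR_BGR2HSV); m=cv2.inRange(hsv,(100,150,40),(125,255,255))
    c=max(cv2.findContours(m,cv2.RETR_EXTERNAL,cv2.CHAIN_APPROX_NONE)[0],key=cv2.contourArea)
    P=onplane(im,c.reshape(-1,2),z)[:,:2].astype(np.float32)
    return cv2.minAreaRect(P)
E
python3 - <<'E'
from h import *
im=load('w1'); print(blue(im,32)); print(blue(load('top0'),32))
print(rect(onplane(im,[(289,224),(289,112.5),(361.5,112.5),(361.5,226)],32)))
print(rect(onplane(im,[(319.5,201),(319.5,145),(329.5,145),(330.5,203)],66)))
E
```

```text
((533.37060546875, 70.38653564453125), (103.07882690429688, 171.25331115722656), 21.052858352661133)
((534.0613403320312, 67.92909240722656), (104.30888366699219, 171.36355590820312), 21.046810150146484)
(array([535.2,  70.2,  32. ]), np.float64(-1.2022), [np.float64(164.4), np.float64(100.9), np.float64(167.7), np.float64(112.0)])
(array([533.2,  71.5,  66. ]), np.float64(-1.1942), [np.float64(76.1), np.float64(13.1), np.float64(79.0), np.float64(15.5)])
```

```bash
python3 -m handwheel '[[3.4,3.2,40,0,0,0,0],[3.4,3.3,40,0,0,0,0],[0,0,40,0,0,0,0],[0,0,40,0,0,0,0],[0,0,26,0,0,0,0],[0,0,10,0,0,0,0],[0,0,10,0,0,0,0],[0,0,0,0,0,0,0]]'
python3 -c "
from h import *
go(533.7,69,36,0.367)"
```

```text
t: 4.15
ee_pos: [533.8, 69.2, 36.1]
orientation: [1.783, 2.586, 0.001]
ft_force: [1.0, -0.3, 0.0]
width: 87.4
grasp_force: 0.0
pos [533.8  69.2  36.1] ty yaw 0.3637 tz [ 5.e-04  1.e-04 -1.e+00] F [ 1.  -0.3  0. ] w 87.4 t 4.15
tool shift [-0.2 -0.2  0.1]
tool turn [ 0.0005  0.0001 -0.0033]
```

Grip, then lift to a safe height (the rim is at 162).

```bash
python3 -m handwheel '[[0,0,0,0,0,0,1],[0,0,0,0,0,0,1],[0,0,0,0,0,0,1],[0,0,0,0,0,0,1],[0,0,0,0,0,0,1],[0,0,0,0,0,0,1]]'
python3 -m handwheel '[[0,0,-10,0,0,0,1],[0,0,-30,0,0,0,1],[0,0,-50,0,0,0,1],[0,0,-50,0,0,0,1],[0,0,-50,0,0,0,1],[0,0,-40,0,0,0,1],[0,0,0,0,0,0,1],[0,0,0,0,0,0,1]]'
python3 -c "
from h import *
go(562,-174,270,-0.094); snap('wrist','w2');snap('top','t2');snap('side','s2')"
```

```text
t: 4.9
ee_pos: [533.5, 69.4, 35.8]
orientation: [-1.783, -2.587, 0.0]
ft_force: [-0.2, -1.1, 0.5]
width: 31.3
grasp_force: 0.0
t: 5.9
ee_pos: [532.9, 69.3, 265.6]
orientation: [-1.782, -2.587, 0.0]
ft_force: [0.6, -0.4, -0.0]
width: 0.3
grasp_force: 0.0
pos [532.9  69.3 265.6] ty yaw 0.364 tz [-4.e-04 -0.e+00 -1.e+00] F [ 0.6 -0.4 -0. ] w 0.3 t 5.9
tool shift [-237.7  -59.5   -4.4]
tool turn [-4.00e-04 -0.00e+00  4.58e-01]
```

View pics/w2.png

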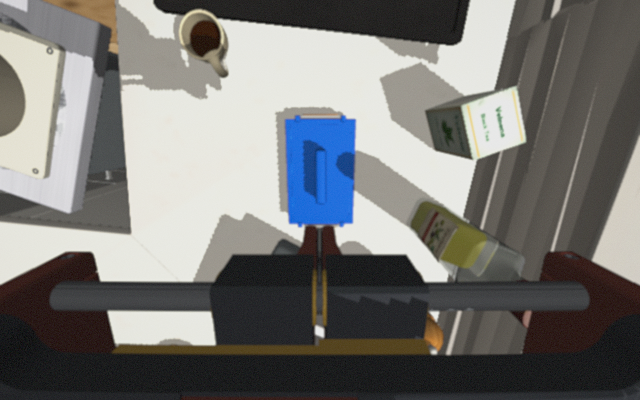

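The fingers were still closing when I lifted, so they missed the bar. The cover still stands in place, its plate spanning (287,118) to (355,225). I'll reopen, go back down and wait longer for the grip.

```bash
python3 -c "
from h import *
print(blue(load('w2'),32),blue(load('t2'),32))"
python3 -m handwheel '[[0,0,40,0,0,0,0],[0,0,40,0,0,0,0],[0,0,0,0,0,0,0],[0,0,0,0,0,0,0],[0,0,0,0,0,0,0],[0,0,0,0,0,0,0],[0,0,0,0,0,0,0],[0,0,0,0,0,0,0],[0,0,0,0,0,0,0],[0,0,0,0,0,0,0]]'
```

```text
((533.132080078125, 70.76826477050781), (103.16759490966797, 170.53768920898438), 20.846574783325195) ((546.746826171875, 34.88778305053711), (104.13863372802734, 100.72242736816406), 20.910200119018555)
t: 7.3
ee_pos: [533.5, 69.4, 185.7]
orientation: [-1.783, -2.587, 0.0]
ft_force: [-0.1, 0.6, -0.1]
width: 88.0
grasp_force: 0.0
```

```bash
python3 -m handwheel '[[0,0,40,0,0,0,0],[0,0,40,0,0,0,0],[0,0,40,0,0,0,0],[0,0,20,0,0,0,0],[0,0,9.5,0,0,0,0],[0,0,0,0,0,0,1],[0,0,0,0,0,0,1],[0,0,0,0,0,0,1],[0,0,0,0,0,0,1],[0,0,0,0,0,0,1]]'
python3 -m handwheel '[[0,0,0,0,0,0,1],[0,0,0,0,0,0,1],[0,0,0,0,0,0,1],[0,0,0,0,0,0,1],[0,0,0,0,0,0,1],[0,0,0,0,0,0,1]]'
```

```text
t: 8.55
ee_pos: [533.7, 69.4, 36.6]
orientation: [1.783, 2.586, 0.001]
ft_force: [0.2, 0.1, 0.7]
width: 40.7
grasp_force: 0.0
t: 9.3
ee_pos: [533.5, 69.4, 36.3]
orientation: [-1.783, -2.587, 0.0]
ft_force: [-0.8, 0.2, -0.3]
width: 0.4
grasp_force: 0.0
```

```bash
python3 -c "
from h import *
a=snap('wrist','w3')['frame'];b=snap('side','s3');c=snap('top','t3')
s=cv2.resize(b['frame'][180:300,240:400],(640,480),interpolation=cv2.INTER_CUBIC)
cv2.imwrite('pics/m3.png',np.vstack([np.hstack([a,c['frame']])[:, :1280],]) [::2,::2]); 
cv2.imwrite('pics/m3.png',np.vstack([cv2.resize(np.hstack([a,c['frame']]),(800,250)),cv2.resize(np.hstack([s,s*0])[:, :800],(560,336))[:, :560] if 0 else np.hstack([cv2.resize(s,(448,336)),np.zeros((336,352,3),np.uint8)])]))
print(proj(b,[533.5,69.4,36]),proj(b,[533.7,69,66]),proj(c,[533.7,69,66]))
"
```

```text
[[312.67269758 239.80940311]] [[312.58636617 231.22506216]] [[264.6682448  196.88910584]]
```

View pics/m3.png

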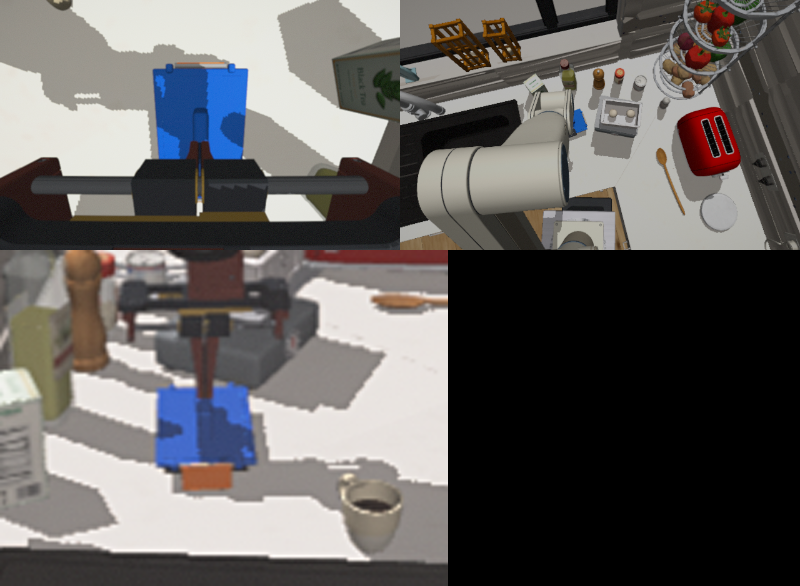

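```bash
python3 -c "
from h import *
w=load('w3')
print('center',-np.array(w['R']).T@w['t'], np.array(w['R'])[2])
T=np.array([533.5,69.4,36.3])
u=np.array([-.356,.934,0])
for k in(0,-40,40): print(k,proj(w,[T+u*k,T+u*k+[0,0,30]]).round())
print(blue(load('w3'),32))
a=w['frame'][150:400,180:480];c=load('t3')['frame'][130:280,220:420];s=load('s3')['frame'][200:270,270:350]
cv2.imwrite('pics/z3.png',np.hstack([cv2.resize(a,(480,400)),cv2.resize(s,(320,400),interpolation=2)]))
"
```

```text
center [507.45295749 136.89131404 229.94082391] [ 0.09098151 -0.24258129 -0.96585542]
0 [[320. 227.]
 [320. 243.]]
-40 [[320. 275.]
 [320. 298.]]
40 [[320. 173.]
 [320. 182.]]
((522.8243408203125, 98.9693603515625), (103.42835235595703, 112.9782943725586), 20.950571060180664)
```

View pics/z3.png

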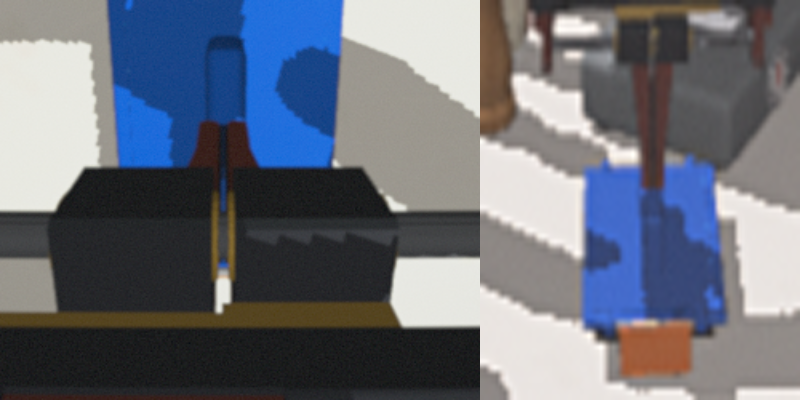

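```bash
python3 -c "
from h import *
w=load('w1');T=np.array([530,60.3,242.4]);y=np.array([.9347,.3554,0]);x=np.array([-.3554,.9347,0])
for dz in(0,15,30,45):
  print(dz,[proj(w,[T+44*s*y+[0,0,dz]+x*10*q for s in(-1,1)]).round().tolist() for q in (-1,0,1)])
f=w['frame'];print([ (i,f[i,236:252:2].sum(1).tolist()) for i in range(222,250,4)])
print(blue(load('w3'),32))
o=sensors.get_obs();print(o['qpos'],o['joint_torque'],o['width'],o['t'])
c=np.vstack([f[200:300,200:440],load('w2')['frame'][200:300,200:440]]);cv2.imwrite('pics/z1.png',cv2.resize(c,(720,600),interpolation=0))
"
```

```text
0 [[[261.0, 239.0], [378.0, 239.0]], [[261.0, 227.0], [379.0, 227.0]], [[260.0, 214.0], [380.0, 214.0]]]
15 [[[257.0, 248.0], [383.0, 248.0]], [[256.0, 235.0], [384.0, 234.0]], [[255.0, 221.0], [385.0, 221.0]]]
30 [[[252.0, 258.0], [388.0, 258.0]], [[251.0, 243.0], [389.0, 243.0]], [[250.0, 229.0], [390.0, 229.0]]]
45 [[[246.0, 269.0], [394.0, 269.0]], [[245.0, 254.0], [395.0, 254.0]], [[244.0, 238.0], [396.0, 238.0]]]
[(222, [452, 452, 452, 454, 450, 446, 454, 452]), (226, [225, 182, 172, 191, 295, 420, 426, 455]), (230, [94, 128, 116, 108, 88, 84, 226, 438]), (234, [111, 112, 86, 90, 54, 82, 221, 433]), (238, [128, 93, 67, 47, 47, 76, 191, 430]), (242, [117, 77, 65, 71, 76, 88, 152, 390]), (246, [77, 56, 53, 93, 70, 78, 119, 353])]
((522.8243408203125, 98.9693603515625), (103.42835235595703, 112.9782943725586), 20.950571060180664)
[ 1.07219263e-01  5.31171729e-01  1.91152998e+00  7.72962545e-06
  6.98881065e-01 -2.56792773e-01] [-1.77572550e-03 -5.09306431e+01 -1.75604922e+01  4.30103007e-02
  3.35369934e-02 -8.96918209e-06] 0.3796661437247457 9.45
```

View pics/z1.png

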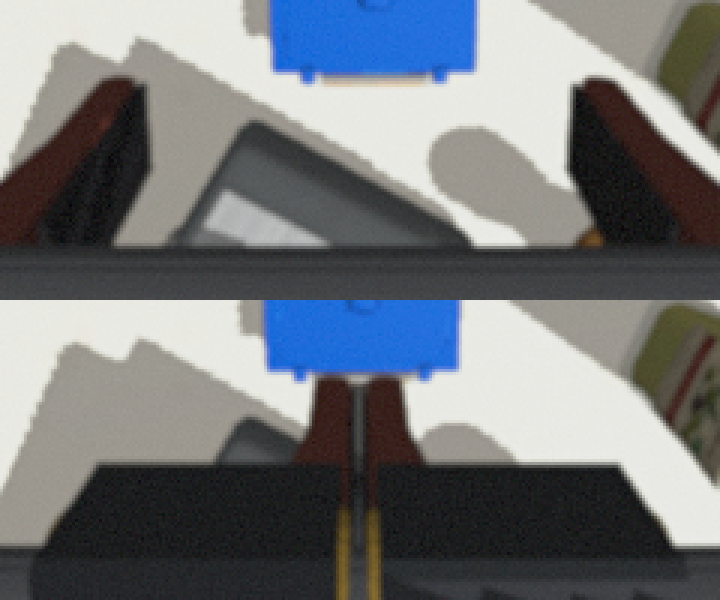

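The finger tips sit about 30 mm higher than the reported TCP. In the w1 crop the inner tip edges are at x of about 249 and 390, which fits TCP+30 mm. So the fingers shut just above the bar. I'll reopen and go about 28 mm lower, watching the force.

```bash
python3 -m handwheel '[[0,0,-20,0,0,0,0],[0,0,-10,0,0,0,0],[0,0,0,0,0,0,0],[0,0,0,0,0,0,0],[0,0,0,0,0,0,0],[0,0,0,0,0,0,0],[0,0,0,0,0,0,0],[0,0,0,0,0,0,0],[0,0,0,0,0,0,0],[0,0,20,0,0,0,0]]'
python3 -m handwheel '[[0,0,20,0,0,0,0],[0,0,10,0,0,0,0],[0,0,4,0,0,0,0],[0,0,4,0,0,0,0],[0,0,0,0,0,0,0]]'
```

```text
t: 10.7
ee_pos: [534.9, 69.5, 47.3]
orientation: [1.781, 2.585, 0.003]
ft_force: [-0.2, -0.3, -0.5]
width: 87.5
grasp_force: 0.0
t: 11.32
ee_pos: [533.7, 69.4, 8.5]
orientation: [1.783, 2.587, 0.0]
ft_force: [0.0, -0.1, -0.0]
width: 87.8
grasp_force: 0.0
```

```bash
python3 -m handwheel '[[0,0,0,0,0,0,1],[0,0,0,0,0,0,1],[0,0,0,0,0,0,1],[0,0,0,0,0,0,1],[0,0,0,0,0,0,1],[0,0,0,0,0,0,1],[0,0,0,0,0,0,1],[0,0,0,0,0,0,1],[0,0,0,0,0,0,1],[0,0,0,0,0,0,1]]'
```

```text
t: 12.58
ee_pos: [533.6, 69.4, 8.3]
orientation: [1.783, 2.587, 0.0]
ft_force: [0.1, 0.6, -0.2]
width: 15.8
grasp_force: 30.0
```

```bash
python3 -m handwheel '[[0,0,-10,0,0,0,1],[0,0,-30,0,0,0,1],[0,0,-50,0,0,0,1],[0,0,-50,0,0,0,1],[0,0,-50,0,0,0,1],[0,0,-20,0,0,0,1],[0,0,0,0,0,0,1],[0,0,0,0,0,0,1]]'
python3 -m handwheel '[[-40,-10,0,0,0,0,1],[-40,-10,0,0,0,0,1],[-40,-10,0,0,0,0,1],[-30,-7,0,0,0,0,1],[0,0,0,0,0,0.15,1],[0,0,0,0,0,0.15,1],[0,0,0,0,0,0.15,1],[0,0,0,0,0,0,1],[0,0,0,0,0,0,1]]'
python3 -c "
from h import *
go(562,-174,218,-0.094); a=snap('wrist','w4')['frame'];b=snap('top','t4')['frame'];s=snap('side','s4')['frame']
cv2.imwrite('pics/m4.png',np.vstack([np.hstack([cv2.resize(a[:250],(480,188)),cv2.resize(s[100:300,200:500],(320,188))]),cv2.resize(b[80:280,180:500],(640,400)).repeat(1,0) if 0 else np.hstack([cv2.resize(b[80:280,180:500],(640,400)),np.zeros((400,160,3),np.uint8)])]))
"
```

```text
t: 13.58
ee_pos: [532.5, 69.3, 217.3]
orientation: [-1.782, -2.586, 0.002]
ft_force: [0.4, -0.1, -1.8]
width: 15.6
grasp_force: 30.0
t: 14.7
ee_pos: [551.8, -83.8, 217.3]
orientation: [-2.311, -2.126, 0.002]
ft_force: [-0.0, 0.0, -1.3]
width: 15.6
grasp_force: 30.0
pos [551.8 -83.8 217.3] ty yaw -0.0831 tz [-1.8e-03  3.0e-04 -1.0e+00] F [-0.   0.  -1.3] w 15.6 t 14.7
tool shift [-89.   17.7  -0.8]
tool turn [-0.0018 -0.0002  0.0109]
```

View pics/m4.png

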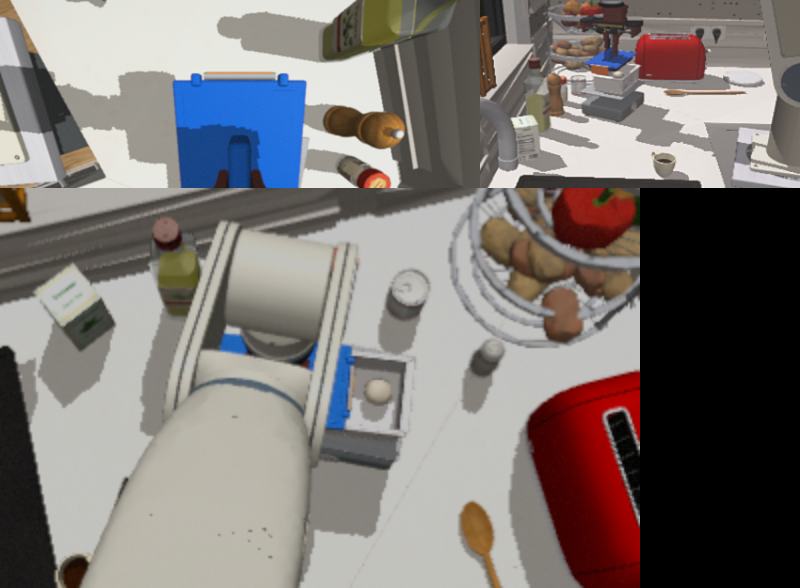

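The cover is held level, with its plate spanning (175,80) to (305,188) in the wrist tile, and it is partly over the box. Next I'll refine the box and cover poses numerically from rectified top images.

```bash
cat >> h.py <<'E'
def warp(im,c,yaw,z,h=110):  # rows: v=+h..-h (box y), cols u=-h..h ; yaw of box y axis
    y=np.array([np.cos(yaw),np.sin(yaw)]);x=np.array([y[1],-y[0]])
    g=np.arange(-h,h+1.);U,V=np.meshgrid(g,g)
    P=np.array(c[:2])+U[...,None]*x+V[...,None]*y
    uv=proj(im,np.c_[P.reshape(-1,2),np.full(U.size,z)]).astype(np.float32).reshape(2*h+1,2*h+1,2)
    return cv2.remap(im['frame'],uv,None,cv2.INTER_CUBIC)
E
python3 - <<'E'
from h import *
im=load('top0')
W=warp(im,(562.5,-173.8),1.477,162); g=W.mean(2)
for a in(-35,35): print('v-profile near u',a,[(v,int(g[v+110,a+95:a+126].mean()) if 0 else int(g[v+110,a+107:a+114].mean())) for v in list(range(-95,-60,2))+list(range(61,96,2))])
for a in(-55,0,55): print('u-profile near v',a,[(u,int(g[a+100:a+121,u+110].mean())) for u in list(range(-70,-38,2))+list(range(39,66,2))])
W=warp(im,(533.9,67.5),1.935,32); b=W[:,:,0].astype(int)-W[:,:,2]
for a in(-35,35): print('cov v',a,[(v,int(b[v+110,a+105:a+116].mean())) for v in list(range(-92,-74,2))+list(range(75,93,2))])
for a in(-55,55): print('cov u',a,[(u,int(b[a+100:a+121,u+110].mean())) for u in list(range(-62,-44,2))+list(range(45,63,2))])
E
```

```text
v-profile near u -35 [(-95, 199), (-93, 199), (-91, 199), (-89, 200), (-87, 199), (-85, 196), (-83, 184), (-81, 188), (-79, 202), (-77, 200), (-75, 201), (-73, 202), (-71, 155), (-69, 71), (-67, 79), (-65, 110), (-63, 141), (-61, 164), (61, 200), (63, 200), (65, 200), (67, 199), (69, 194), (71, 181), (73, 189), (75, 202), (77, 200), (79, 200), (81, 183), (83, 141), (85, 118), (87, 153), (89, 168), (91, 166), (93, 166), (95, 165)]
v-profile near u 35 [(-95, 199), (-93, 199), (-91, 199), (-89, 199), (-87, 198), (-85, 192), (-83, 191), (-81, 199), (-79, 200), (-77, 201), (-75, 203), (-73, 169), (-71, 93), (-69, 75), (-67, 80), (-65, 85), (-63, 84), (-61, 84), (61, 85), (63, 84), (65, 82), (67, 92), (69, 124), (71, 178), (73, 203), (75, 201), (77, 200), (79, 199), (81, 176), (83, 160), (85, 169), (87, 169), (89, 169), (91, 169), (93, 169), (95, 169)]
u-profile near v -55 [(-70, 102), (-68, 100), (-66, 99), (-64, 96), (-62, 90), (-60, 86), (-58, 82), (-56, 84), (-54, 137), (-52, 189), (-50, 198), (-48, 193), (-46, 181), (-44, 179), (-42, 177), (-40, 181), (39, 85), (41, 85), (43, 79), (45
[... 971 characters left out ...]
, (79, 157), (81, 152), (83, 119), (85, 92), (87, 59), (89, 11), (91, -12)]
cov v 35 [(-92, -3), (-90, -5), (-88, 14), (-86, 60), (-84, 102), (-82, 126), (-80, 142), (-78, 149), (-76, 151), (75, 161), (77, 153), (79, 151), (81, 154), (83, 137), (85, 93), (87, 48), (89, 7), (91, -8)]
cov u -55 [(-62, -10), (-60, -10), (-58, -10), (-56, -13), (-54, -9), (-52, 56), (-50, 141), (-48, 163), (-46, 156), (45, 157), (47, 158), (49, 164), (51, 147), (53, 70), (55, 3), (57, -6), (59, -4), (61, -4)]
cov u 55 [(-62, -9), (-60, -9), (-58, -9), (-56, -13), (-54, -4), (-52, 70), (-50, 150), (-48, 165), (-46, 159), (45, 161), (47, 162), (49, 166), (51, 147), (53, 59), (55, -3), (57, -7), (59, -4), (61, -4)]
```

```bash
python3 -m handwheel '[[-30,6,0,0,0,0.023,1],[-30,6,0,0,0,0,1],[-28,5.5,0,0,0,0,1],[0,0,0,0,0,0,1],[0,0,0,0,0,0,1]]'
python3 -c "
from h import *
go(562.2,-173.1,170,-0.106)"
```

```text
t: 15.48
ee_pos: [560.6, -172.7, 218.1]
orientation: [-2.338, -2.097, -0.0]
ft_force: [0.6, 0.3, -2.4]
width: 15.8
grasp_force: 30.0
pos [ 560.6 -172.7  218.1] ty yaw -0.1087 tz [-4.e-04  5.e-04 -1.e+00] F [ 0.6  0.3 -2.4] w 15.8 t 15.47
tool shift [-0.2  1.6 48.1]
tool turn [-0.0005 -0.0004 -0.0027]
```

```bash
python3 -m handwheel '[[0,1.6,15,0,0,0,1],[0,0,15,0,0,0,1],[0,0,15,0,0,0,1],[0,0,5,0,0,0,1],[0,0,0,0,0,0,1]]'
python3 -m handwheel '[[0,0,2,0,0,0,1],[0,0,2,0,0,0,1],[0,0,0,0,0,0,1]]'
python3 -m handwheel '[[0,0,2,0,0,0,1],[0,0,2,0,0,0,1],[0,0,0,0,0,0,1]]'
```

```text
t: 16.1
ee_pos: [562.2, -173.3, 167.6]
orientation: [-2.338, -2.097, 0.001]
ft_force: [-0.9, 0.8, -1.5]
width: 16.1
grasp_force: 30.0
t: 16.48
ee_pos: [562.5, -173.5, 164.4]
orientation: [2.339, 2.097, 0.0]
ft_force: [-0.8, 0.3, -2.0]
width: 16.0
grasp_force: 30.0
t: 16.85
ee_pos: [562.5, -173.2, 160.2]
orientation: [-2.339, -2.097, -0.0]
ft_force: [0.6, 2.0, -1.4]
width: 15.6
grasp_force: 30.0
```

```bash
for i in 1 ; do python3 -m handwheel '[[0,0,1.5,0,0,0,1],[0,0,1.5,0,0,0,1],[0,0,0,0,0,0,1]]' | sed -n '2p;4p'; done
python3 -m handwheel '[[0,0,1.5,0,0,0,1],[0,0,1.5,0,0,0,1],[0,0,0,0,0,0,1]]' | sed -n '2p;4p'
python3 -c "
from h import *
a=snap('side','s5');b=snap('wrist','w5');o=sensors.get_obs();print(o['moment'].round(2),o['ft_force'].round(1))
s=a['frame'][140:240,280:380];cv2.imwrite('pics/m5.png',np.hstack([cv2.resize(s,(480,480),interpolation=2),cv2.resize(b['frame'][:260,200:400],(320,416))[:,:, :] if 0 else cv2.copyMakeBorder(cv2.resize(b['frame'][60:260,240:400],(320,400)),0,80,0,0,0)]))"
```

```text
ee_pos: [562.6, -173.5, 157.4]
ft_force: [1.4, 1.1, 1.8]
ee_pos: [562.7, -173.5, 154.4]
ft_force: [0.5, 1.6, 3.2]
[ 0.32 -0.14  0.08] [0.2 1.1 2.6]
```

View pics/m5.png

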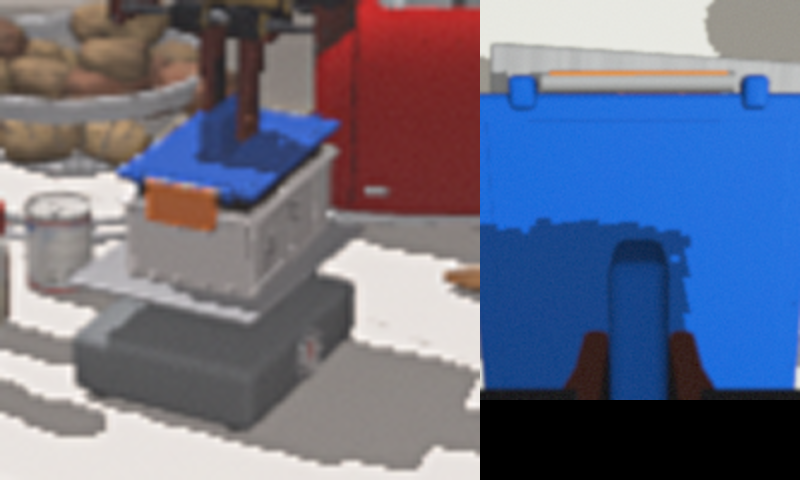

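The last picture shows the cover lying level on the box. The orange arm at (180,203) hangs over the lip, and the dark rubber rim is just visible at (250,190). I'll keep pressing while holding it and compare force with travel.

```bash
for i in 1; do python3 -m handwheel '[[0,0,2,0,0,0,1],[0,0,2,0,0,0,1],[0,0,0,0,0,0,1],[0,0,0,0,0,0,1]]' | sed -n '2p;4p'; done
python3 -m handwheel '[[0,0,2,0,0,0,1],[0,0,2,0,0,0,1],[0,0,0,0,0,0,1],[0,0,0,0,0,0,1]]' | sed -n '2p;4p'
python3 -c "
from h import *
o=sensors.get_obs();print(o['moment'].round(2),o['ft_force'].round(1))"
```

```text
ee_pos: [562.7, -173.5, 150.5]
ft_force: [0.2, 1.0, 5.5]
ee_pos: [562.8, -173.6, 146.9]
ft_force: [-0.3, 1.5, 8.6]
[0.46 0.02 0.17] [-0.3  1.5  8.6]
```

```bash
python3 -m handwheel '[[0,0,2,0,0,0,1],[0,0,2,0,0,0,1],[0,0,0,0,0,0,1],[0,0,0,0,0,0,1]]' | sed -n '2p;4p'
python3 -m handwheel '[[0,0,2,0,0,0,1],[0,0,2,0,0,0,1],[0,0,0,0,0,0,1],[0,0,0,0,0,0,1]]' | sed -n '2p;4p'
python3 -c "
from h import *
o=sensors.get_obs();print(o['moment'].round(2),o['ft_force'].round(1),o['t'])"
```

```text
ee_pos: [563.0, -173.6, 143.3]
ft_force: [-1.4, 2.0, 10.5]
ee_pos: [563.2, -173.7, 139.7]
ft_force: [-3.0, 2.3, 13.7]
[0.61 0.38 0.14] [-3.   2.3 13.7] 19.7
```

```bash
python3 -m handwheel '[[0,-0.5,2,0,0,0,1],[0,-0.5,1,0,0,0,1],[0,0,0,0,0,0,1],[0,0,0,0,0,0,1]]' | sed -n '2p;4p'
python3 -m handwheel '[[0,0,2,0,0,0,1],[0,0,1,0,0,0,1],[0,0,0,0,0,0,1],[0,0,0,0,0,0,1]]' | sed -n '2,4p'
python3 -c "
from h import *
go(562.2,-173,130,-.106);o=sensors.get_obs();print(o['moment'].round(2))
s=snap('side','s6')"
```

```text
ee_pos: [563.2, -173.8, 137.4]
ft_force: [-0.6, 1.8, 16.2]
ee_pos: [563.3, -174.0, 134.7]
orientation: [2.336, 2.095, 0.003]
ft_force: [-1.1, 1.2, 19.3]
pos [ 563.3 -174.   134.7] ty yaw -0.109 tz [ 0.0041 -0.0013 -1.    ] F [-1.1  1.2 19.3] w 15.7 t 20.7
tool shift [ 0.9 -1.2  4.7]
tool turn [ 0.0042  0.0009 -0.003 ]
[0.64 0.2  0.17]
```

```bash
python3 -m handwheel '[[0,0,0,0,-0.015,0,1],[0,0,0,0,-0.015,0,1],[0,0,0,0,-0.015,0,1],[0,0,0,0,0,0,1],[0,0,0,0,0,0,1]]' | sed -n '2,4p'
python3 -c "
from h import *
go(562.2,-173,130,-.106);o=sensors.get_obs();print(o['moment'].round(2))"
```

```text
ee_pos: [562.9, -174.8, 133.5]
orientation: [2.313, 2.074, -0.051]
ft_force: [2.1, -3.5, 8.7]
pos [ 562.9 -174.8  133.5] ty yaw -0.1087 tz [-0.0018 -0.0473 -0.9989] F [ 2.1 -3.5  8.7] w 15.8 t 21.38
tool shift [ 1.9 -0.9  3.4]
tool turn [ 0.0033  0.0472 -0.0028]
[-0.51 -0.08  0.04]
```

One end has snapped: the force fell from 19 to 9 N. Now I'll tilt back to push the other end down.

```bash
python3 -m handwheel '[[0,0,0,0,0.02,0,1],[0,0,0,0,0.027,0,1],[0,0,0,0,0,0,1],[0,0,0,0,0,0,1]]' | sed -n '2,4p'
python3 -m handwheel '[[0,0,0,0,0.015,0,1],[0,0,0,0,0.015,0,1],[0,0,0,0,0.015,0,1],[0,0,0,0,0,0,1],[0,0,0,0,0,0,1]]' | sed -n '2,4p'
python3 -c "
from h import *
go(562.2,-173,130,-.106);o=sensors.get_obs();print(o['moment'].round(2))"
```

```text
ee_pos: [562.8, -173.5, 133.2]
orientation: [2.339, 2.096, 0.005]
ft_force: [1.5, 3.0, 8.8]
ee_pos: [562.6, -172.8, 133.1]
orientation: [-2.316, -2.076, -0.058]
ft_force: [1.5, 5.2, 8.2]
pos [ 562.6 -172.8  133.1] ty yaw -0.1093 tz [ 0.0073  0.0473 -0.9989] F [1.5 5.2 8.2] w 16.0 t 22.5
tool shift [-0.4 -0.4  3.1]
tool turn [ 0.0022 -0.0478 -0.0032]
[ 0.77 -0.23  0.01]
```

The numbers suggest both ends are home: the underside is at about 151 and the rim at about 152. I'll level the tool, check with a firm press, back off and release.

```bash
python3 -m handwheel '[[0,0,0,0,-0.024,0,1],[0,0,0,0,-0.024,0,1],[0,0,2,0,0,0,1],[0,0,2,0,0,0,1],[0,0,2,0,0,0,1],[0,0,0,0,0,0,1],[0,0,0,0,0,0,1]]' | sed -n '2,4p'
python3 -m handwheel '[[0,0,-4,0,0,0,1],[0,0,-4,0,0,0,1],[0,0,-4,0,0,0,1],[0,0,-3,0,0,0,1],[0,0,0,0,0,0,1],[0,0,0,0,0,0,1]]' | sed -n '2,4p'
python3 -c "
from h import *
go(562.2,-173,144.5,-.106);o=sensors.get_obs();print(o['moment'].round(2))"
```

```text
ee_pos: [562.5, -174.5, 127.8]
orientation: [2.336, 2.095, -0.001]
ft_force: [-2.0, -1.1, 12.2]
ee_pos: [561.3, -173.4, 140.9]
orientation: [2.339, 2.097, -0.002]
ft_force: [1.5, -2.5, 0.3]
pos [ 561.3 -173.4  140.9] ty yaw -0.1088 tz [-5.0e-04 -1.2e-03 -1.0e+00] F [ 1.5 -2.5  0.3] w 15.9 t 24.12
tool shift [ 0.5  0.9 -3.6]
tool turn [-0.0004  0.0012 -0.0028]
[-0.53 -0.37  0.05]
```

```bash
python3 -m handwheel '[[0,0,0,0,0,0,0],[0,0,0,0,0,0,0],[0,0,0,0,0,0,0],[0,0,0,0,0,0,0],[0,0,0,0,0,0,0],[0,0,0,0,0,0,0],[0,0,0,0,0,0,0],[0,0,0,0,0,0,0],[0,0,0,0,0,0,0],[0,0,0,0,0,0,0]]'
python3 -m handwheel '[[0,0,-10,0,0,0,0],[0,0,-30,0,0,0,0],[0,0,-40,0,0,0,0],[0,0,-40,0,0,0,0],[-40,0,-20,0,0,0,0],[-40,0,0,0,0,0,0],[-40,0,0,0,0,0,0],[-40,0,0,0,0,0,0],[0,0,0,0,0,0,0],[0,0,0,0,0,0,0]]'
python3 - <<'E'
from h import *
go(562.2,-173,150)
t=snap('top','t7');s=snap('side','s7');w=snap('wrist','w7')
for n,i in(('top',t),('side',s),('wrist',w)):
  for z in(166,160): print(n,z,blue(i,z))
E
```

```text
t: 25.38
ee_pos: [561.5, -173.3, 141.3]
orientation: [2.339, 2.097, -0.001]
ft_force: [-0.4, 0.0, 0.1]
width: 88.0
grasp_force: 0.0
t: 26.62
ee_pos: [544.0, -331.8, 281.7]
orientation: [2.339, 2.096, -0.001]
ft_force: [0.2, 0.4, -0.3]
width: 88.1
grasp_force: 0.0
pos [ 544.  -331.8  281.7] ty yaw -0.1094 tz [-0.e+00 -6.e-04 -1.e+00] F [ 0.2  0.4 -0.3] w 88.1 t 26.62
tool shift [159.9   0.8 131.6]
top 166 ((560.9132080078125, -172.96664428710938), (173.23936462402344, 104.74275970458984), 83.79851531982422)
top 160 ((562.4382934570312, -173.41964721679688), (174.16209411621094, 105.3006362915039), 83.79851531982422)
side 166 ((557.1924438476562, -186.27944946289062), (202.52200317382812, 103.0003890991211), 85.30854797363281)
side 160 ((561.8295288085938, -201.5498504638672), (204.90895080566406, 104.21434020996094), 85.30853271484375)
wrist 166 ((556.7340087890625, -200.08743286132812), (117.89263916015625, 104.08738708496094), 83.74881744384766)
wrist 160 ((556.8470458984375, -198.93844604492188), (120.17942810058594, 106.10643005371094), 83.74881744384766)
```

Picture budget is used up, so I'll check numerically by fitting the cover model's silhouette in the top and side views. The known start pose serves as a reference.

```bash
cat > fit.py <<'E'
from h import *
from scipy.optimize import minimize
def box(x,y,z0,z1): return [[a,b,c] for a in(-x,x) for b in(-y,y) for c in(z0,z1)]
parts=[np.array(box(53,83,0,6)),np.array(box(8,40,6,40))]
def mask(im):
    hsv=cv2.cvtColor(im['frame'],cv2.COLOR_BGR2HSV); m=cv2.inRange(hsv,(100,130,30),(125,255,255))
    n,l,s,_=cv2.connectedComponentsWithStats(m); return (l==1+np.argmax(s[1:,4])).astype(np.float32)
def ren(im,p):
    R=Rn.from_euler('zxy',[p[3]-np.pi/2,p[4],p[5]]).as_matrix(); m=np.zeros((400,640),np.uint8)
    m=np.zeros((1600,2560),np.uint8)
    for q in parts:
        h=cv2.convexHull(((proj(im,q@R.T+p[:3])+.5)*4*16-8).astype(np.float32)).astype(np.int32)
        cv2.fillConvexPoly(m,h,255,shift=4)
    return cv2.resize(m,(640,400),interpolation=cv2.INTER_AREA)/255.
def fit(ims,p0):
    M=[mask(i) for i in ims]
    f=lambda p:sum(np.abs(ren(i,p)-m).sum() for i,m in zip(ims,M))
    d=np.array([4,4,5,.03,.04,.04]);S=np.vstack([p0]+[np.array(p0)+d*e for e in np.eye(6)])
    r=minimize(f,p0,method='Nelder-Mead',options=dict(initial_simplex=S,maxfev=500,xatol=.02,fatol=.1)); return r.x.round(3),round(r.fun,1),[m.sum() for m in M]
print('start (z 26)',fit([load('top0'),load('side0')],[534,68,28,1.935,0,0]))
for z in(160,168): print('end (z~160)',fit([load('top0'.replace('0','7')),load('side7') if 0 else load('s7')],[562,-173,z,1.465,0,0]))
E
sed -i "s/load('top0'.replace('0','7'))/load('t7')/; s/load('side7') if 0 else load('s7')/load('s7')/" fit.py; timeout 500 python3 fit.py
```

```text
start (z 26) (array([5.34523e+02, 6.76760e+01, 2.56650e+01, 1.94700e+00, 1.90000e-02,
       8.70000e-02]), np.float64(195.3), [np.float32(2047.0), np.float32(885.0)])
end (z~160) (array([ 5.60958e+02, -1.74234e+02,  1.60124e+02,  1.47200e+00,
        4.70000e-02,  7.10000e-02]), np.float64(185.1), [np.float32(2493.0), np.float32(492.0)])
end (z~160) (array([ 5.61389e+02, -1.74323e+02,  1.59279e+02,  1.47300e+00,
        4.70000e-02,  6.70000e-02]), np.float64(185.8), [np.float32(2493.0), np.float32(492.0)])
```

The fit puts the cover at z of about 160, which matches fully home, but the tilt is uncertain. I'll tap both ends with shut fingers: this measures whether the cover is level and snaps anything still loose.

```bash
python3 -m handwheel '[[30,0,0,0,0,0,1],[30,0,0,0,0,0,1],[31,0,0,0,0,0,1],[0,0,30,0,0,0,1],[0,0,40,0,0,0,1],[0,0,40,0,0,0,1],[0,0,20,0,0,0,1],[0,0,0,0,0,0,1],[0,0,0,0,0,0,1],[0,0,0,0,0,0,1]]'
python3 -m handwheel '[[0,0,4,0,0,0,1],[0,0,3,0,0,0,1],[0,0,0,0,0,0,1]]' | sed -n '2p;4p'
python3 -m handwheel '[[0,0,2,0,0,0,1],[0,0,2,0,0,0,1],[0,0,0,0,0,0,1]]' | sed -n '2p;4,5p'
python3 -m handwheel '[[0,0,2,0,0,0,1],[0,0,2,0,0,0,1],[0,0,0,0,0,0,1]]' | sed -n '2p;4p'
```

```text
t: 28.02
ee_pos: [554.8, -242.1, 152.8]
orientation: [2.337, 2.096, 0.0]
ft_force: [0.1, 0.9, -0.1]
width: 0.6
grasp_force: 0.0
ee_pos: [553.7, -241.9, 144.0]
ft_force: [-0.1, 0.5, -0.3]
ee_pos: [553.8, -241.9, 140.1]
ft_force: [-0.6, 0.1, 0.1]
width: 0.0
ee_pos: [553.8, -241.8, 136.1]
ft_force: [0.3, -0.1, -0.4]
```

```bash
P='2p;4p'
python3 -m handwheel '[[0,0,2,0,0,0,1],[0,0,2,0,0,0,1],[0,0,0,0,0,0,1]]' | sed -n $P
python3 -m handwheel '[[0,0,2,0,0,0,1],[0,0,2,0,0,0,1],[0,0,0,0,0,0,1]]' | sed -n $P
python3 -m handwheel '[[0,0,2,0,0,0,1],[0,0,2,0,0,0,1],[0,0,0,0,0,0,1]]' | sed -n $P
```

```text
ee_pos: [554.1, -242.0, 132.5]
ft_force: [-0.7, -0.3, 2.8]
ee_pos: [554.2, -242.0, 128.7]
ft_force: [-2.5, -0.1, 6.6]
ee_pos: [554.2, -242.1, 125.2]
ft_force: [-2.3, 1.6, 10.8]
```

```bash
P='2p;4p'
python3 -m handwheel '[[0,0,2,0,0,0,1],[0,0,2,0,0,0,1],[0,0,0,0,0,0,1],[0,0,-6,0,0,0,1],[0,0,-20,0,0,0,1],[0,0,-40,0,0,0,1],[0,0,-40,0,0,0,1]]' | sed -n $P
python3 -m handwheel '[[35,0,0,0,0,0,1],[35,0,0,0,0,0,1],[35,0,0,0,0,0,1],[31.5,0,0,0,0,0,1],[0,0,30,0,0,0,1],[0,0,30,0,0,0,1],[0,0,15,0,0,0,1],[0,0,0,0,0,0,1]]' | sed -n $P
```

```text
ee_pos: [553.5, -241.6, 226.7]
ft_force: [-0.3, -0.0, -0.2]
ee_pos: [568.1, -106.2, 150.1]
ft_force: [0.4, -0.2, -0.3]
```

```bash
P='2p;4p'
python3 -m handwheel '[[0,0,4,0,0,0,1],[0,0,4,0,0,0,1],[0,0,0,0,0,0,1]]' | sed -n $P
python3 -m handwheel '[[0,0,4,0,0,0,1],[0,0,0,0,0,0,1],[0,0,0,0,0,0,1]]' | sed -n $P
python3 -m handwheel '[[0,0,2,0,0,0,1],[0,0,2,0,0,0,1],[0,0,0,0,0,0,1]]' | sed -n $P
python3 -m handwheel '[[0,0,2,0,0,0,1],[0,0,2,0,0,0,1],[0,0,0,0,0,0,1]]' | sed -n $P
```

```text
ee_pos: [568.9, -106.3, 143.4]
ft_force: [0.4, -0.2, -0.2]
ee_pos: [568.8, -106.2, 139.2]
ft_force: [0.5, -1.0, 1.3]
ee_pos: [568.7, -106.2, 135.1]
ft_force: [0.3, 0.3, 1.2]
ee_pos: [568.8, -106.2, 131.3]
ft_force: [-1.9, 0.2, 5.0]
```

```bash
P='2p;4p'
python3 -m handwheel '[[0,0,2,0,0,0,1],[0,0,2,0,0,0,1],[0,0,0,0,0,0,1]]' | sed -n $P
python3 -m handwheel '[[0,0,2,0,0,0,1],[0,0,2,0,0,0,1],[0,0,0,0,0,0,1]]' | sed -n $P
python3 -m handwheel '[[0,0,-6,0,0,0,1],[0,0,-20,0,0,0,1],[0,0,-40,0,0,0,1],[0,0,-40,0,0,0,1],[-40,0,-30,0,0,0,1],[-40,0,0,0,0,0,1],[-40,0,0,0,0,0,1],[-40,0,0,0,0,0,1],[-40,0,0,0,0,0,1],[-40,0,0,0,0,0,1]]' | sed -n $P
python3 -m handwheel '[[-40,0,0,0,0,0,1],[0,0,0,0,0,0,1],[0,0,0,0,0,0,1],[0,0,0,0,0,0,1],[0,0,0,0,0,0,1],[0,0,0,0,0,0,1]]' | sed -n $P
python3 -c "
from h import *
t=snap('top','t8');print(blue(t,166))
W=warp(t,(562,-173.4),1.465,160.3);g=W.mean(2).astype(int)
print([(v,g[v+110,70:81].mean().round().astype(int)) for v in list(range(-92,-76,2))+list(range(77,93,2))])
print(sensors.get_obs()['t'])"
```

```text
ee_pos: [568.9, -106.2, 127.7]
ft_force: [-2.5, 0.7, 7.9]
ee_pos: [568.9, -106.2, 124.1]
ft_force: [-2.9, 0.0, 12.3]
ee_pos: [542.4, -346.0, 259.0]
ft_force: [0.8, 0.3, 0.2]
ee_pos: [538.6, -383.9, 259.7]
ft_force: [-0.2, 0.2, 0.7]
((560.93896484375, -172.969482421875), (173.23936462402344, 104.79451751708984), 83.79851531982422)
[(-92, np.int64(187)), (-90, np.int64(170)), (-88, np.int64(135)), (-86, np.int64(109)), (-84, np.int64(91)), (-82, np.int64(90)), (-80, np.int64(94)), (-78, np.int64(95)), (77, np.int64(93)), (79, np.int64(93)), (81, np.int64(95)), (83, np.int64(86)), (85, np.int64(81)), (87, np.int64(84)), (89, np.int64(97)), (91, np.int64(120))]
36.45
```

Both ends touched at the same height (about 135–136) and pushed back only with the pan's spring, so the cover is level and home.

```bash
python3 -c "
from workcell import ctrl
print(ctrl.close_job())"
```

```text
the job is handed in; nothing more can be done
None
```

The job is handed in: by height and force checks the cover is clipped on, level and fully home at both ends, with the box free on the pan and no bystander touched as far as I could tell, but the judge's verdict was not shown.

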